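Pick the joining plate that matches the master

ROBOT

A 6-joint arm with a two-finger parallel gripper is mounted at the origin on the work surface. World frame = base frame: x ahead of the robot, y to its left, z up, the work surface at z = 0. Lengths are in m, angles in rad, forces in N, time in s.
With the tool pointing down it reaches from about 0.3 to 0.775 m from the base axis. Payload 14.6 kg.
Tool frame: the origin (TCP) lies between the finger pads; the fingertips stand 22 mm ahead of it and the grasp point (between the pads) lies 3 mm ahead of it (ctrl.tip_reach is the distance from the TCP to the fingertips, in m); z points along the fingers, y is the direction in which the jaws open and shut (so a half turn about z gives the same grasp; the last joint's range is limited). The gripper opens to 94 mm and grips with 3 to 60 N. Pads are 16 mm wide; open, the fingers measure 119 mm over their backs; the gripper's body (75 mm by 177 mm) begins 78 mm behind the grasp point.
Start: joints at [-1.296, 0.3, 1.521, -0, 1.321, -0.067], TCP at [0.184, -0.518, 0.227] pointing down, gripper open.
Joint ranges: [-3.03, 3.03], [-0.79, 2.21], [0.23, 2.52], [-1.04, 4.18], [0, 3.07], [-2.55, 2.55]. Speed limits (rad/s): [2.22, 2.22, 2.57, 3.14, 3.14, 3.14].

INTERFACE

Orientations are given as [roll, pitch, yaw] about the fixed x, y, z axes, in that order (R = Rz(yaw) Ry(pitch) Rx(roll)).
In Python, from station import ctrl gives the robot as it stands. The module is installed in compiled form; this text tells all that it offers.
- The arm moves only by the shell command python3 -m creep 'ROWS' [OPENING] [FORCE]. ROWS is a JSON object of lists of equal length, an entry for each row: "xyz": the shift along the tool's x, y, z in mm, a list of three; "spin": the turn about the tool's z in rad. In form: {"xyz": [[tx, ty, tz], ...], "spin": [spin, ...]}. A call has 1 to 5 rows; each row shifts and turns the commanded pose from where the row before left it, along the tool's axes as they then stand; what a row does not reach is not made up. A row lasts 1/8 s, in which the tool goes at most 62.5 mm and 10.7 degrees, less where a joint would pass 70% of its speed; a pose out of reach is approached as far as the arm can. A call with a gripper value outside its range is refused whole. OPENING is the finger opening in mm, from 0 to 94, set as the call begins (- or left out, the last holds). The fingers move at their own pace and stop on an object; FORCE is the grip in N (left out, the last holds). Time passes only in rows, so rows that do not move let the fingers close. It gives the time, the measured TCP pose, the force and the opening at its end, in the units of the state.
- ctrl.get_obs(): the state, without advancing time (a new reading comes with each control period).
- ctrl.camera(name): name is "side" or "top"; returns the picture (384x512x3 uint8, red, green, blue); there is no depth.
- ctrl.camera_model(name): a dict with "fx", "fy", "cx", "cy" (pixels), "k1" (the pictures are not rectified: a ray, as slopes to the right and down, at radius r is drawn at 1 + k1 r^2 times it, then the intrinsics apply), "R" (3x3) and "t" (3): a world point X has camera coordinates R X + t. Camera axes: x right, y down, z forward; pixel columns grow to the right and rows downward; lengths in m; the calibration is good to about 2 mm. A picture is of the moment at which its call begins. camera_model takes no time and is no camera call.
- ctrl.hand_in(): hands the job in, once; it reports no verdict.
The state is a dict: "time_s": time; "qpos": joint angles; "joint_vel": joint speeds; "tau": joint torques, N m; "ee_pos": TCP position; "eef_rot": TCP orientation; "force": force on the tool from outside, world axes, zero at the start; "moment": the same for the moment, N m; "grip_width": finger opening in m.
Only numpy, scipy, OpenCV 4.12 (cv2) and the standard library are available. Lean on these libraries where they do the work, as an engineer would, in place of code of your own. Each camera call takes 0.05 s, during which the arm holds its last target.

TASK

A red master plate is screwed to the white sample board on the left of the bench (the robot's left). Take the plywood joining plate of the same shape out of its blue bin and lay it flat in the green job tray. Leave the other plates in their bins, where they are.

Things in the scene. Friction and masses are not known exactly. Their poses are not given: they have to be found in the camera images.
- l_plate_grip (a point): L-shaped plywood plate, limbs 75 mm long, 18 mm thick, 40-85 g, flat on a blue bin's 5 mm floor (bin 190 x 190, 28 high, walls 5). Point: mid-height (9 mm up) on the centre line of a limb 30 mm wide: pinch here, across y. x: along the limb to its free end, 31 mm off; z up. Other limb: x -44 to -14 mm, y -15 to +60 mm. All within 75 mm of the point.
- t_plate_grip (a point): T-shaped plywood plate, 75 x 75 mm, 18 mm thick, 40-85 g, flat on a blue bin's 5 mm floor (bin 190 x 190, 28 high, walls 5). Point: mid-height (9 mm up) on the centre line of a limb 30 mm wide: pinch here, across y. x: along the limb to its free end, 31 mm off; z up. Bar of the T: x -44 to -14 mm, y -37.5 to +37.5 mm. All within 60 mm of the point.
- master_l: Red L-shaped master, outline of the L plate, 9 mm thick, fixed; origin on its underside, below the L plate's point. It is on the white sample board at the left (y over 0.4 m): L plate wanted; or put away in the shut grey case at the right (y under -0.4 m): then a red T-shaped master is on the board and the T plate is wanted. A third bin holds a fixed bundle of cross plates 42 mm high, never wanted.
- job_tray: Green job tray, fixed, empty, 190 x 190 mm outside, 28 mm high, walls and floor 5 mm. Origin: centre of its underside; z up; the inner floor is 5 mm above it, the rim 28 mm. Tray and three blue bins stand close together, two by two, in any order.
Mind the look-alikes: they are no part of the job. What is shaped like the part that bears t_plate_grip but pink is not meant. What is shaped like the part that bears l_plate_grip but orange is not meant.

How it is judged:
At the end, for the whole second after the job is handed in: The plate with the shape of the master on the sample board lies in the green tray: flat on its floor (pinch point 9 to 20 mm above the tray's underside, tilt under 10 degrees, within 78 mm of the tray's centre along each of its sides), at rest; the other plate lies within 30 mm of where it was (((world y of master_l above 0 m and x of l_plate_grip in the frame of job_tray between -0.078 and 0.078 m and y of l_plate_grip in the frame of job_tray between -0.078 and 0.078 m and z of l_plate_grip in the frame of job_tray between 0.009 and 0.02 m and angle between l_plate_grip's own z axis and vertical below 0.17 rad and distance of t_plate_grip from where it was at the start of the episode below 0.03 m and linear speed of l_plate below 0.02 m/s) or (world y of master_l below 0 m and x of t_plate_grip in the frame of job_tray between -0.078 and 0.078 m and y of t_plate_grip in the frame of job_tray between -0.078 and 0.078 m and z of t_plate_grip in the frame of job_tray between 0.009 and 0.02 m and angle between t_plate_grip's own z axis and vertical below 0.17 rad and distance of l_plate_grip from where it was at the start of the episode below 0.03 m and linear speed of t_plate below 0.02 m/s))); the robot touches nothing.
It fails at once if the plate that does not match is taken or shoved more than 30 mm ((world y of master_l above 0 m and distance of t_plate_grip from where it was at the start of the episode above 0.03 m) or (world y of master_l below 0 m and distance of l_plate_grip from where it was at the start of the episode above 0.03 m)).
It also fails if it takes over 32 s, if anything falls off the work surface, if the arm or the gripper's body presses on something with over 40 N, if the wrist force passes 120 N, or if a joint passes its speed limit or range.

## Working session

There is one attempt and no reset: what is moved stays moved. The work goes in short steps, Python scripts to look and compute and a shell command to move; the robot and the scene stay as the last step left them, time stands still between calls to the robot, and variables do not carry over. Pictures are saved under pics/ and viewed, and the job is handed in when it is done.

```bash
mkdir -p pics
python3 - <<'E'
from station import ctrl
import cv2
o=ctrl.get_obs();print({k:(v if not hasattr(v,'round') else v) for k,v in o.items()})
for n in("top","side"):
    im=ctrl.camera(n);cv2.imwrite(f'pics/{n}0.png',im[:,:,::-1]);print(n,ctrl.camera_model(n))
E
```

```text
{'time_s': 0.0, 'qpos': array([-1.29560529e+00,  3.00506245e-01,  1.52160514e+00,  2.67756893e-06,
        1.32069187e+00, -6.65788811e-02]), 'joint_vel': array([-8.59031812e-05,  1.01265460e-03, -1.99753909e-03, -3.65479422e-03,
       -8.62886807e-04, -1.11971743e-03]), 'tau': array([ 2.00848626e-03, -5.31809449e+01, -3.52735913e+01,  7.08672800e-02,
        2.43178447e-02, -7.34999594e-05]), 'ee_pos': array([ 0.1842774 , -0.51795014,  0.22685686]), 'eef_rot': array([-3.14038491e+00, -8.31285594e-05,  3.41769207e-01]), 'force': array([ 0.23884523, -0.57276961,  0.47214913]), 'moment': array([ 0.05264112,  0.00551142, -0.03577399]), 'grip_width': 0.09381816434241533}
top {'fx': 466.7481755916747, 'fy': 466.7481755916747, 'cx': 250.90041173013464, 'cy': 192.77221090307407, 'k1': -0.015069022514000571, 'R': array([[ 0.02502772, -0.99966863, -0.0060195 ],
       [-0.9964481 , -0.02446189, -0.08057797],
       [ 0.08040402,  0.0080148 , -0.99673013]]), 't': array([0.01121543, 0.45444937, 1.39613316])}
side {'fx': 458.1643246147814, 'fy': 458.1643246147814, 'cx': 262.2606963208608, 'cy': 184.8996000504441, 'k1': -0.18749758097959415, 'R': array([[-0.99754823, -0.06994608,  0.00225358],
       [-0.0526004 ,  0.72815159, -0.6833948 ],
       [ 0.04615984, -0.68183781, -0.73004553]]), 't': array([0.45602269, 0.06520341, 1.53994208])}
```

View pics/top0.png

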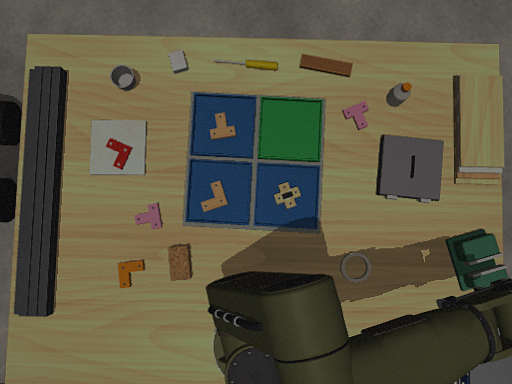

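View pics/side0.png

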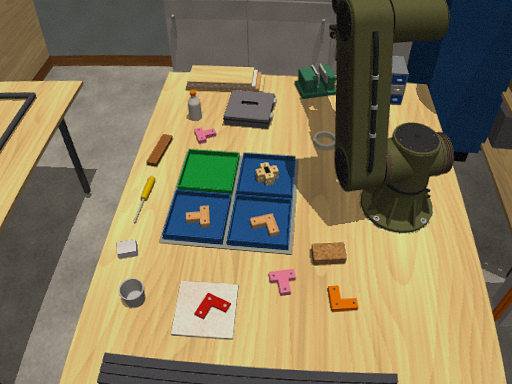

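Top view: the sample board is at (118,148) with a red master that looks like an L. The bins hold a T at (222,127), an L at (214,197) and the cross bundle at (288,195). The green tray is at (291,129). The look-alikes outside the bins are an orange L at (130,272) and pink Ts at (148,215) and (357,114). I'll enlarge to confirm the shapes.

Run:
```python
import cv2,numpy as np
t=cv2.imread('pics/top0.png');s=cv2.imread('pics/side0.png')
r=lambda i:cv2.resize(i,(390,280),interpolation=cv2.INTER_CUBIC)
a=np.hstack([r(t[112:182,70:168]),r(t[160:230,170:268])])
b=np.hstack([r(s[275:345,160:258]),r(s[185:255,215:313])])
cv2.imwrite('pics/crop.png',np.vstack([a,b]))
```

```text
(no output)
```

View pics/crop.png

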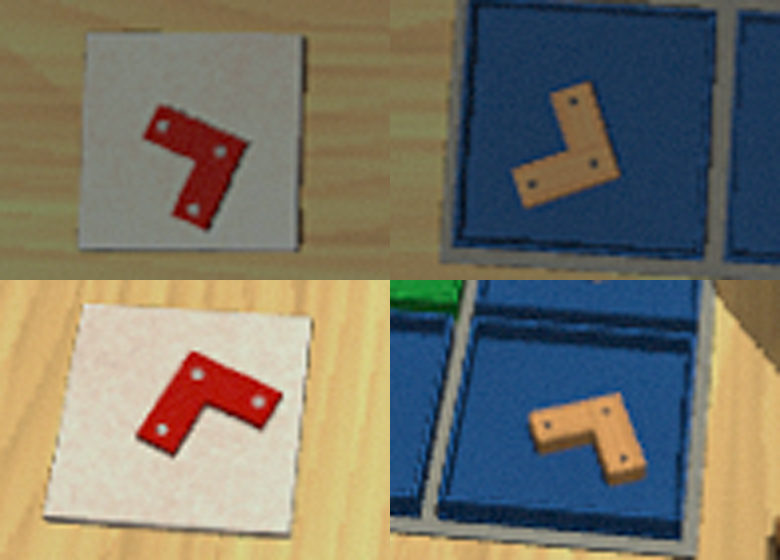

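The master is an L. The plate wanted is therefore the plywood L at top (214,197) / side (265,223), since the pieces outside the bins are pink or orange. Next I measure it and the tray.

```bash
cat > h.py <<'E'
import cv2,numpy as np
from station import ctrl
def M(n):
    m=ctrl.camera_model(n);return m,np.array(m['R']),np.array(m['t'])
def und(n,p):
    m,R,t=M(n);p=np.atleast_2d(np.float64(p));d=(p-[m['cx'],m['cy']])/[m['fx'],m['fy']]
    u=d.copy()
    for _ in range(20):u=d/(1+m['k1']*(u**2).sum(1,keepdims=True))
    return u
def rays(n,p):
    m,R,t=M(n);u=und(n,p);return -R.T@t,np.c_[u,np.ones(len(u))]@R
def plane(n,p,z):
    c,d=rays(n,p);return c+d*((z-c[2])/d[:,2])[:,None]
def tri(pt,ps):
    P=[np.c_[M(n)[1],M(n)[2]] for n in('top','side')]
    X=cv2.triangulatePoints(P[0],P[1],und('top',pt).T,und('side',ps).T);return (X[:3]/X[3]).T
def proj(n,X):
    m,R,t=M(n);c=np.atleast_2d(X)@R.T+t;u=c[:,:2]/c[:,2:];u=u*(1+m['k1']*(u**2).sum(1,keepdims=True));return u*[m['fx'],m['fy']]+[m['cx'],m['cy']]
def poly(mask,eps):
    c=max(cv2.findContours(mask,cv2.RETR_EXTERNAL,cv2.CHAIN_APPROX_NONE)[0],key=cv2.contourArea)
    return cv2.approxPolyDP(c,eps,True)[:,0],c
E
python3 - <<'E'
from h import *
for n,b in(('top',(190,170,240,222)),('side',(240,200,290,245))):
    im=cv2.imread(f'pics/{n}0.png');hsv=cv2.cvtColor(im,cv2.COLOR_BGR2HSV)
    x0,y0,x1,y1=b;s=hsv[y0:y1,x0:x1]
    m=cv2.inRange(s,(5,60,60),(30,255,255))
    v=s[...,2][m>0];print(n,np.percentile(v,[5,25,50,75,95]))
    p,c=poly(m,2.5);print((p+[x0,y0]).tolist(),cv2.contourArea(c))
    g=cv2.inRange(hsv,(50,100,40),(75,255,255));g[:, 330:]=0
    p,c=poly(g,4);print('green',p.tolist(),cv2.minAreaRect(c))
    t=cv2.resize(im[y0:y1,x0:x1],None,fx=10,fy=10,interpolation=cv2.INTER_NEAREST);cv2.imwrite(f'pics/z{n}.png',t)
E
python3 - <<'E'
import cv2,numpy as np
a=cv2.imread('pics/ztop.png')[:520,:400];b=cv2.imread('pics/zside.png')[:450,:400]
c=np.zeros((520,800,3),np.uint8);c[:a.shape[0],:a.shape[1]]=a;c[:b.shape[0],400:400+b.shape[1]]=b;cv2.imwrite('pics/z.png',c)
E
```

```text
top [ 92.45 124.   130.   132.   137.55]
[[220, 181], [211, 183], [215, 197], [201, 202], [204, 211], [227, 203]] 369.5
green [[261, 97], [258, 157], [319, 160], [322, 100]] ((289.9903564453125, 128.68370056152344), (62.28221893310547, 62.334774017333984), 3.012787342071533)
side [ 94.5 147.5 203.  213.  220. ]
[[278, 233], [272, 213], [250, 218], [252, 227], [265, 225], [270, 235]] 331.0
green [[189, 149], [178, 188], [231, 194], [238, 153]] ((207.58909606933594, 170.60891723632812), (58.20966720581055, 41.89105987548828), 5.710593223571777)
```

View pics/z.png

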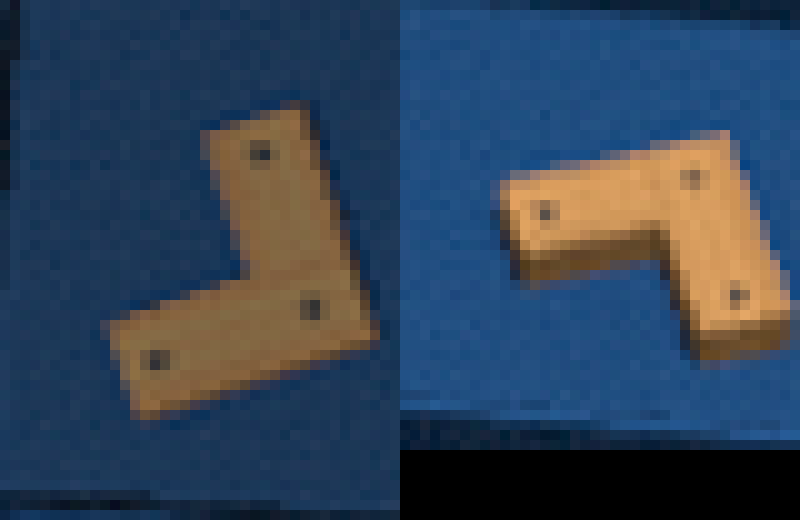

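```bash
cat > m.py <<'E'
from h import *
T=[(215.5,184.7),(220.9,200.3),(205.1,205.5)];S=[(254.0,220.7),(269.0,217.2),(273.3,228.9)]
X=tri(T,S);print('holes',X.round(4).tolist(), 'meanz',X[:,2].mean())
print('reproj',(proj('top',X)-T).round(1).tolist())
im=cv2.imread('pics/top0.png');hsv=cv2.cvtColor(im,cv2.COLOR_BGR2HSV)
x0,y0=190,170;m=cv2.inRange(hsv[170:222,190:240],(5,60,60),(30,255,255))
z=X[:,2].mean()
# sub-pixel filled outline via mask pixels -> plane
ys,xs=np.nonzero(m);P=plane('top',np.c_[xs+x0,ys+y0],z)[:,:2]
print('mask centroid',P.mean(0),'area mm2',len(P)*1e6*abs(np.cross(*(plane('top',[[1,0],[0,1]],z)-plane('top',[[0,0]],z))[:,:2])))
H=plane('top',T,z)[:,:2];print('H top plane',H.round(4).tolist())
Hs=plane('side',S,z)[:,:2];print('H side plane',Hs.round(4).tolist())
Hm=(H+Hs)/2
a=Hm[0]-Hm[1];c=Hm[2]-Hm[1];print('spans',np.linalg.norm(a),np.linalg.norm(c))
ya=np.arctan2(a[1],a[0]);yc=np.arctan2(c[1],c[0])-np.pi/2;yaw=(ya+yc)/2;print('yaw',ya,yc,yaw)
# centroid of L in plate frame
A1=75*30;A2=45*30;cx=(A1*(-44+37.5)+A2*(-29))/(A1+A2);cy=(A1*0+A2*37.5)/(A1+A2)
R=np.array([[np.cos(yaw),-np.sin(yaw)],[np.sin(yaw),np.cos(yaw)]])
print('grip from centroid',P.mean(0)-R@[cx/1e3,cy/1e3])
print('holes in plate frame if so',((Hm-(P.mean(0)-R@[cx/1e3,cy/1e3]))@R*1e3).round(1).tolist())
# corners triangulated in plate frame & tray
Tc=[(261,97),(258,157),(319,160),(322,100)]
E
python3 m.py
python3 - <<'E'
import cv2,numpy as np
a=cv2.imread('pics/top0.png')[85:240,180:335];b=cv2.imread('pics/side0.png')[140:255,155:310]
cv2.imwrite('pics/bt.png',cv2.resize(a,None,fx=3.8,fy=3.8,interpolation=cv2.INTER_NEAREST))
cv2.imwrite('pics/bs.png',cv2.resize(b,None,fx=5,fy=5,interpolation=cv2.INTER_NEAREST))
E
```

```text
holes [[0.4746, 0.1295, 0.0308], [0.428, 0.1118, 0.0308], [0.4114, 0.1586, 0.0318]] meanz 0.031120645881688336
reproj [[-0.0, 0.1], [-0.0, 0.1], [0.0, -0.0]]
mask centroid [0.43597334 0.12959955] area mm2 4270.920499026826
H top plane [[0.4748, 0.1295], [0.4281, 0.1118], [0.4114, 0.1587]]
H side plane [[0.4744, 0.1298], [0.4278, 0.1121], [0.4116, 0.1581]]
spans 0.04982935370677657 0.0493177155479357
yaw 0.3625829445537794 0.3413838347749414 0.3519833896643604
grip from centroid [0.45484323 0.12154906]
holes in plate frame if so [[21.3, 0.8], [-28.5, 0.3], [-28.0, 49.6]]m.py:10: DeprecationWarning: Arrays of 2-dimensional vectors are deprecated. Use arrays of 3-dimensional vectors instead. (deprecated in NumPy 2.0)
  print('mask centroid',P.mean(0),'area mm2',len(P)*1e6*abs(np.cross(*(plane('top',[[1,0],[0,1]],z)-plane('top',[[0,0]],z))[:,:2])))
```

View pics/bt.png

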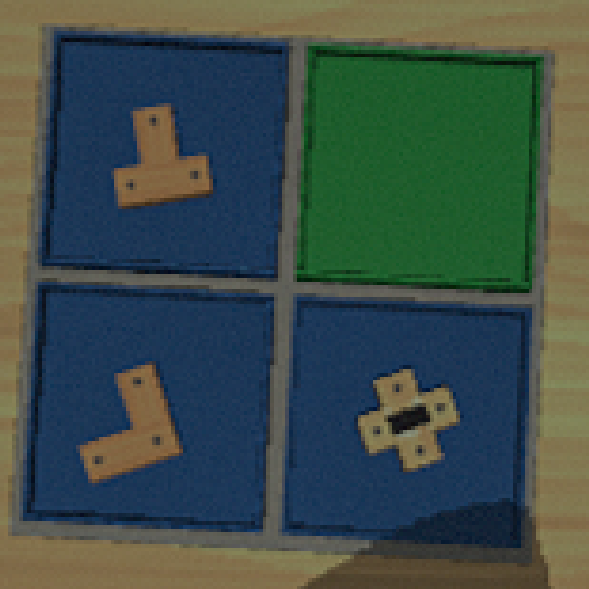

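View pics/bs.png

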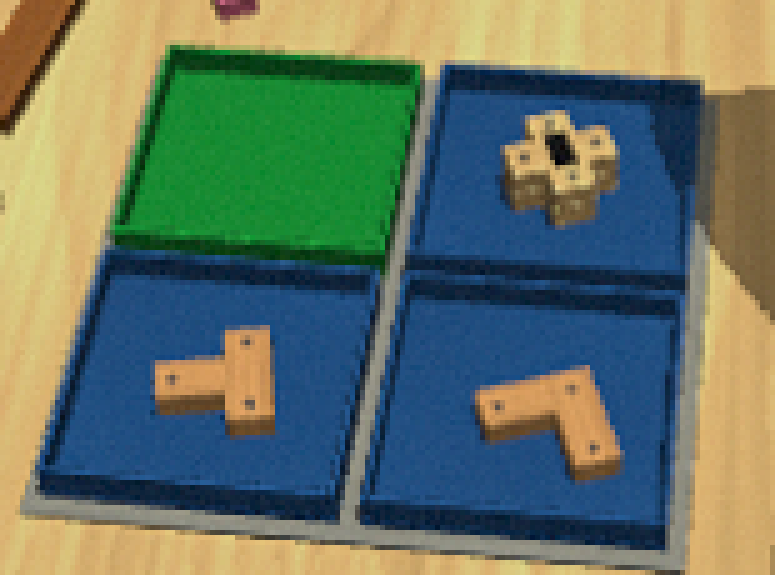

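```bash
cat > m2.py <<'E'
from h import *
for n in('top','side'):
    _,R,t=M(n);print(n,'cam',(-R.T@t).round(3))
print('tray rim TR,BR',tri([(322,100),(319,160)],[(189,149),(238,153)]).round(4).tolist())
print('tray lower corners TL,BL vs low side',tri([(261,97),(258,157)],[(178,188),(231,194)]).round(4).tolist())
# bench-level checks: white board, pink T centroid, orange L centroid
pk=[];
def cen(n,lo,hi,box):
    im=cv2.imread(f'pics/{n}0.png');x0,y0,x1,y1=box
    m=cv2.inRange(cv2.cvtColor(im,cv2.COLOR_BGR2HSV)[y0:y1,x0:x1],lo,hi);ys,xs=np.nonzero(m);return xs.mean()+x0,ys.mean()+y0,len(xs)
o1=cen('top',(5,200,60),(15,255,255),(110,250,150,295));o2=cen('side',(5,200,60),(15,255,255),(320,280,365,320))
print('orange',o1,o2,tri([o1[:2]],[o2[:2]]).round(4).tolist())
o1=cen('top',(150,60,60),(178,255,255),(130,195,168,235));o2=cen('side',(150,60,60),(178,255,255),(262,262,300,300))
print('pink',o1,o2,tri([o1[:2]],[o2[:2]]).round(4).tolist())
# red master screws
T=[(70+160/3.98-.5,112+125/4-.5),(70+220/3.98-.5,112+151/4-.5),(70+193/3.98-.5,112+208/4-.5)]
S=[(160+162/3.98-.5,275+149/4-.5),(160+197/3.98-.5,275+94/4-.5),(160+258/3.98-.5,275+121/4-.5)]
print('master screws',tri(T,S).round(4).tolist())
# hull of tray: floor by line
# grey base corners from zooms: TL,TR,BL,BR
T=[(180+44/3.8-.5,85+26/3.8-.5),(180+12/3.8-.5,85+532/3.8-.5)]
S=[(155+22/5-.5,140+514/5-.5),(155+683/5-.5,140+570/5-.5)]
print('grey plate +y corners (+x,-x)',tri(T,S).round(4).tolist())
# floor: inner floor corners of green tray at -y side (bottom of far inner wall)
T=[(180+536/3.8-.5,85+65/3.8-.5),(180+527/3.8-.5,85+289/3.8-.5)]
S=[(155+176/5-.5,140+68/5-.5),(155+415/5-.5,140+85/5-.5)]
print('tray floor -y',tri(T,S).round(4).tolist())
E
python3 m2.py
python3 - <<'E'
import cv2,numpy as np
a=cv2.imread('pics/top0.png')[90:170,252:332];b=cv2.imread('pics/side0.png')[140:220,165:245]
f=lambda i:cv2.resize(np.clip(i.astype(int)*1.6,0,255).astype(np.uint8),None,fx=5,fy=5,interpolation=cv2.INTER_NEAREST)
cv2.imwrite('pics/gt.png',np.hstack([f(a),f(b)]))
E
```

```text
top cam [0.34  0.011 1.428]
side cam [0.387 1.034 1.168]
tray rim TR,BR [[0.7414, -0.1873, 0.0325], [0.558, -0.1809, 0.0297]]
tray lower corners TL,BL vs low side [[0.7483, -0.0013, 0.0215], [0.5643, 0.0035, 0.0107]]
orange (np.float64(128.8235294117647), np.float64(271.05882352941177), 85) (np.float64(340.1950113378685), np.float64(300.5124716553288), 441) [[0.2082, 0.3853, 0.0083]]
pink (np.float64(150.13989637305698), np.float64(216.5544041450777), 386) (np.float64(282.48402948402946), np.float64(279.61425061425064), 407) [[0.3748, 0.3271, 0.0103]]
master screws [[0.5961, 0.457, 0.0258], [0.578, 0.4107, 0.023], [0.5329, 0.4289, 0.0242]]
grey plate +y corners (+x,-x) [[0.7684, 0.2173, 0.0033], [0.3528, 0.2282, 0.0036]]
tray floor -y [[0.7411, -0.1856, 0.0137], [0.5598, -0.1808, 0.012]]
```

View pics/gt.png

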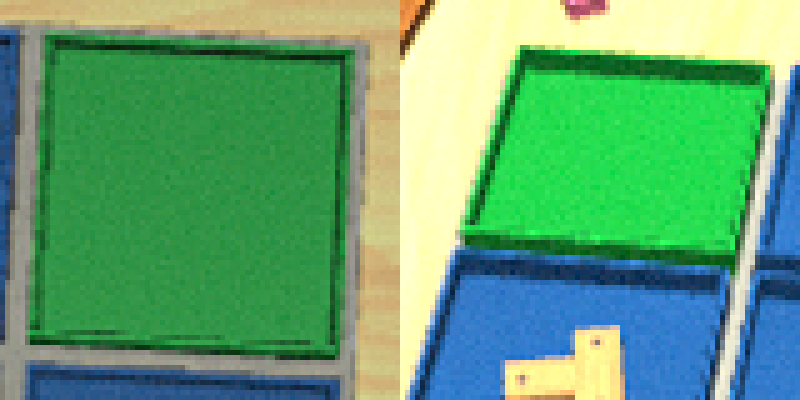

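```bash
python3 -m creep '{"xyz":[[31,-34,0],[31,-34,0],[31,-34,0],[31,-34,0],[31,-34,0]],"spin":[0,0,0,0,0]}' 64 30
python3 -m creep '{"xyz":[[31,-34,0],[31,-34,0],[31,-34,0],[31,-34,0],[31,-34,0]],"spin":[0,0,0,0,0]}'
python3 -m creep '{"xyz":[[31,-34,0],[31,-34,0],[31,-34,0],[31,-34,0],[31,-34,0]],"spin":[0,0,0,0,0.01]}'
cat > tray.py <<'E'
from h import *
P=plane('top',[(260.5,96.5),(257.5,157.5),(319.5,160.5),(322.5,99.5)],0.034);print(P.round(4).tolist(),'c',P.mean(0))
print('sides',[np.linalg.norm(P[i]-P[i-1]).round(4) for i in range(4)])
d=P[0]-P[1];print('yaw',np.arctan2(d[1],d[0]))
E
python3 tray.py
```

```text
time_s: 0.72
ee_pos: [0.2737, -0.3046, 0.2273]
eef_rot: [-3.141, 0.0, 0.342]
force: [0.1, -1.1, 0.1]
grip_width: 0.064
time_s: 1.35
ee_pos: [0.3627, -0.0925, 0.2274]
eef_rot: [3.142, -0.0, 0.342]
force: [0.4, -0.1, 0.3]
grip_width: 0.0637
time_s: 1.98
ee_pos: [0.4518, 0.1197, 0.2273]
eef_rot: [3.142, 0.0, 0.332]
force: [0.1, -1.4, 0.6]
grip_width: 0.0643
[[0.7479, 0.0005, 0.034], [0.5599, 0.0051, 0.034], [0.5553, -0.1818, 0.034], [0.7431, -0.1886, 0.034]] c [ 0.65157499 -0.0911945   0.034     ]
sides [np.float64(0.1891), np.float64(0.1881), np.float64(0.187), np.float64(0.1879)]
yaw -0.02483134941571714
```

```bash
python3 -m creep '{"xyz":[[6,-1,0],[0,0,45],[0,0,45],[0,0,30],[0,0,10]],"spin":[-0.02,0,0,0,0]}'
python3 -m creep '{"xyz":[[0,0,15],[0,0,10],[0,0,0]],"spin":[0,0,0]}'
python3 - <<'E'
from h import *
for n,(x0,y0,x1,y1) in(('top',(160,140,260,240)),('side',(200,140,330,265))):
    im=ctrl.camera(n)[:,:,::-1];cv2.imwrite(f'pics/{n}1.png',im)
    cv2.imwrite(f'pics/{n}1z.png',cv2.resize(im[y0:y1,x0:x1],None,fx=4.5,fy=4.5,interpolation=cv2.INTER_CUBIC))
E
```

```text
time_s: 2.6
ee_pos: [0.4561, 0.1203, 0.0961]
eef_rot: [-3.141, 0.003, 0.352]
force: [0.1, 0.1, 0.2]
grip_width: 0.064
time_s: 2.98
ee_pos: [0.4567, 0.121, 0.0722]
eef_rot: [-3.142, 0.001, 0.352]
force: [0.1, 0.2, -0.6]
grip_width: 0.0643
```

View pics/side1z.png

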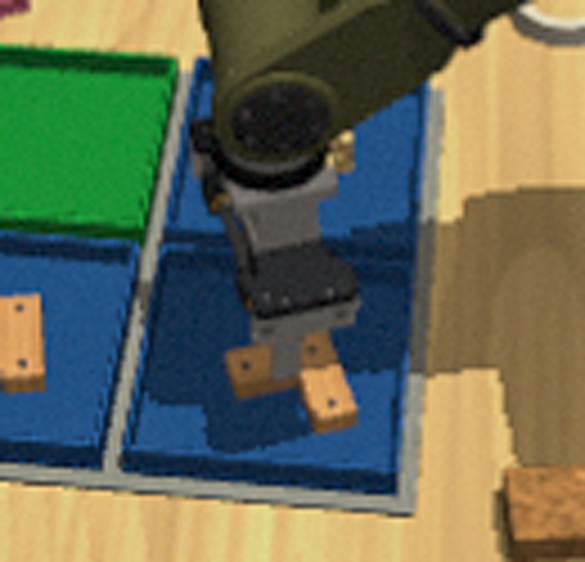

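View pics/top1z.png

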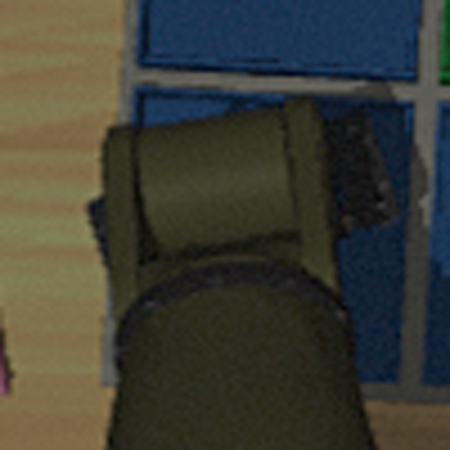

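The side view shows the finger in front of the limb near crop (287,360), clear of the other limb at (328,395). I'll descend in steps and watch the force.

```bash
python3 -m creep '{"xyz":[[1,-1,12],[0,0,11],[0,0,7],[0,0,3],[0,0,0]],"spin":[0,0,0,0,0]}'
```

```text
time_s: 3.7
ee_pos: [0.4574, 0.1224, 0.0393]
eef_rot: [-3.142, 0.0, 0.352]
force: [0.7, 0.4, -0.4]
grip_width: 0.0638
```

```bash
python3 -m creep '{"xyz":[[0,0,0],[0,0,0],[0,0,0],[0,0,0],[0,0,0]],"spin":[0,0,0,0,0]}' 20 30
python3 -m creep '{"xyz":[[0,0,0],[0,0,-5],[0,0,-15],[0,0,-25],[0,0,-30]],"spin":[0,0,0,0,0]}'
python3 -m creep '{"xyz":[[0,0,-30],[0,0,0]],"spin":[0,0]}'
python3 - <<'E'
from h import *
im=ctrl.camera('side')[:,:,::-1];cv2.imwrite('pics/side2.png',im)
cv2.imwrite('pics/side2z.png',cv2.resize(im[110:265,180:340],None,fx=3.8,fy=3.8,interpolation=cv2.INTER_CUBIC))
E
```

```text
time_s: 4.32
ee_pos: [0.4575, 0.1224, 0.0395]
eef_rot: [3.142, -0.0, 0.352]
force: [-0.1, -1.0, 1.4]
grip_width: 0.0297
time_s: 4.95
ee_pos: [0.4573, 0.1224, 0.116]
eef_rot: [-3.142, -0.0, 0.352]
force: [-0.7, -0.3, -1.6]
grip_width: 0.0292
time_s: 5.2
ee_pos: [0.4584, 0.1225, 0.1471]
eef_rot: [3.141, -0.005, 0.352]
force: [0.8, 0.3, -1.1]
grip_width: 0.03
```

View pics/side2z.png

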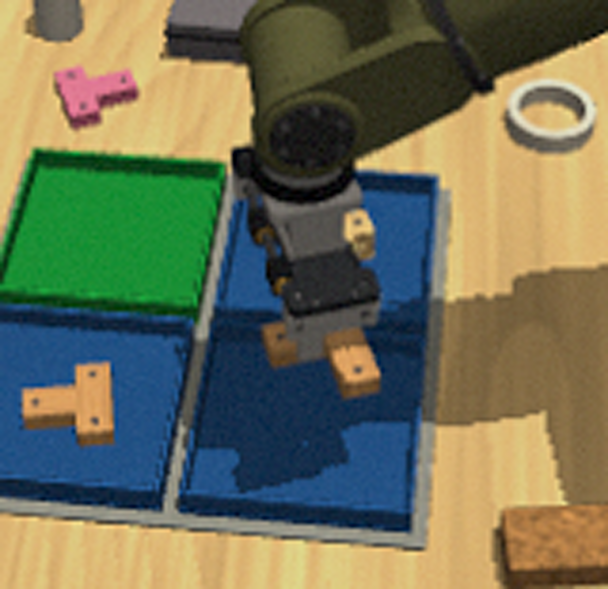

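The plate is held level with a 30 mm opening, and the T is untouched. Next I carry it over the tray.

```bash
python3 -m creep '{"xyz":[[17,41,0],[17,41,0],[17,41,0],[17,41,0]],"spin":[0,0,0,0]}'
python3 -m creep '{"xyz":[[17,42,0],[16,42,0],[16,42,0],[0,0,0]],"spin":[0,0,0,0]}'
```

```text
time_s: 5.75
ee_pos: [0.5781, -0.0093, 0.1432]
eef_rot: [-3.141, 0.002, 0.352]
force: [-0.1, 1.2, -0.3]
grip_width: 0.0299
time_s: 6.25
ee_pos: [0.6675, -0.1117, 0.1421]
eef_rot: [-3.14, 0.002, 0.349]
force: [0.1, -0.1, -1.2]
grip_width: 0.0294
```

```bash
python3 -m creep '{"xyz":[[0,0,30],[0,0,30],[0,0,12],[0,0,0]],"spin":[0,0,0,0]}'
python3 - <<'E'
from h import *
im=ctrl.camera('side')[:,:,::-1];cv2.imwrite('pics/side3.png',im)
cv2.imwrite('pics/side3z.png',cv2.resize(im[90:245,140:300],None,fx=3.8,fy=3.8,interpolation=cv2.INTER_CUBIC))
E
```

```text
time_s: 6.75
ee_pos: [0.6668, -0.1091, 0.0719]
eef_rot: [-3.141, 0.001, 0.352]
force: [-0.3, 0.3, 0.1]
grip_width: 0.0295
```

View pics/side3z.png

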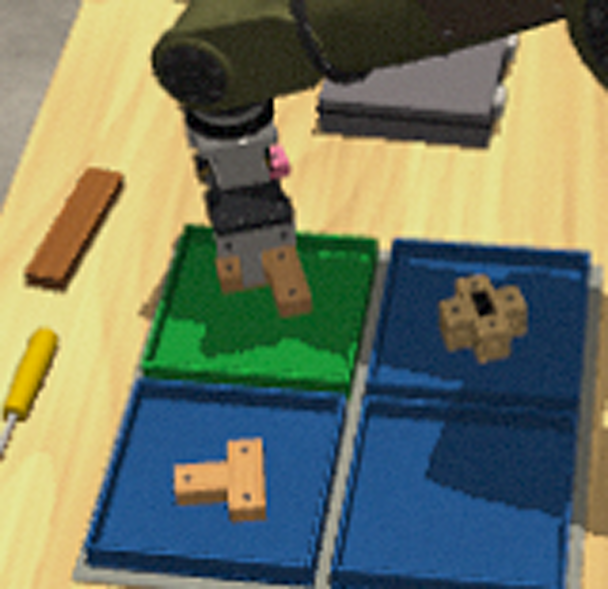

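The plate is inside the tray walls at crop (262,280), so I lower it.

```bash
python3 -m creep '{"xyz":[[0,0,14],[0,0,10],[0,0,6],[0,0,2],[0,0,0]],"spin":[0,0,0,0,0]}'
```

```text
time_s: 7.42
ee_pos: [0.6673, -0.1096, 0.0405]
eef_rot: [3.142, -0.0, 0.352]
force: [0.2, 0.4, -1.1]
grip_width: 0.0296
```

```bash
python3 -m creep '{"xyz":[[0,0,1],[0,0,1],[0,0,0]],"spin":[0,0,0]}'
```

```text
time_s: 7.8
ee_pos: [0.6674, -0.1096, 0.0396]
eef_rot: [3.141, -0.001, 0.352]
force: [-3.0, 0.3, 7.4]
grip_width: 0.0298
```

Contact force is 7 N upward at the height where I gripped it, so the plate is on the floor. I release and retreat.

```bash
python3 -m creep '{"xyz":[[0,0,0],[0,0,0],[0,0,0],[0,0,0]],"spin":[0,0,0,0]}' 55
python3 -m creep '{"xyz":[[0,0,-8],[0,0,-20],[0,0,-40],[0,0,-50],[0,0,-40]],"spin":[0,0,0,0,0]}'
python3 -m creep '{"xyz":[[-45,0,0],[-45,0,0],[-45,0,0],[-45,0,0],[-45,0,0]],"spin":[0,0,0,0,0]}'
python3 -m creep '{"xyz":[[0,40,0],[0,40,0],[0,40,0],[0,0,0],[0,0,0]],"spin":[0,0,0,0,0]}'
python3 - <<'E'
from h import *
I=[]
for n,(x0,y0) in(('top',(180,85)),('side',(155,120))):
    im=ctrl.camera(n)[:,:,::-1];cv2.imwrite(f'pics/{n}4.png',im);I.append(im[y0:y0+155,x0:x0+155])
cv2.imwrite('pics/f.png',cv2.resize(np.hstack(I),None,fx=2.55,fy=2.55,interpolation=cv2.INTER_CUBIC))
E
```

```text
time_s: 8.3
ee_pos: [0.6672, -0.1095, 0.0384]
eef_rot: [-3.142, 0.0, 0.352]
force: [0.1, -0.2, -0.3]
grip_width: 0.0548
time_s: 8.93
ee_pos: [0.6674, -0.1096, 0.2005]
eef_rot: [3.14, -0.003, 0.352]
force: [0.5, 0.4, -0.2]
grip_width: 0.0551
time_s: 9.55
ee_pos: [0.4547, -0.1875, 0.198]
eef_rot: [3.14, -0.001, 0.352]
force: [0.5, -0.8, 0.1]
grip_width: 0.0552
time_s: 10.18
ee_pos: [0.4972, -0.2993, 0.1973]
eef_rot: [3.141, -0.0, 0.352]
force: [-0.8, 0.1, 0.3]
grip_width: 0.0546
```

View pics/f.png

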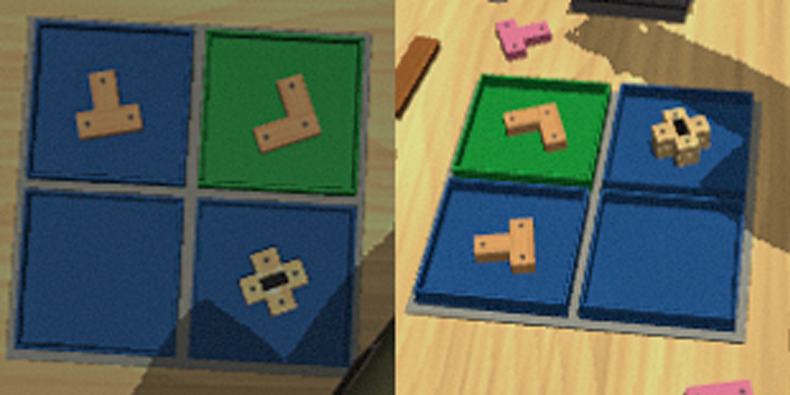

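The L lies near the tray centre, at top crop (290,115) and side crop (537,125), and the T is where it was. I'll check the height and the T's shift in numbers, then hand in.

Run:
```python
from h import *
k=2.55
T=[(180+x/k-.5,85+y/k-.5) for x,y in((291.5,86),(306,125),(266,137))]
S=[(155+(x-395.25)/k-.5,120+y/k-.5) for x,y in((513,123),(547,112),(558,140))]
X=tri(T,S);print('holes',X.round(4).tolist())
for i in(0,4):
    h=cv2.cvtColor(cv2.imread(f'pics/top{i}.png'),cv2.COLOR_BGR2HSV)[105:145,200:245]
    ys,xs=np.nonzero(cv2.inRange(h,(5,60,60),(30,255,255)));print('T',xs.mean(),ys.mean(),len(xs))
o=ctrl.get_obs();print(o['time_s'],o['force'].round(2));ctrl.hand_in()
```

```text
holes [[0.685, -0.1032, 0.0224], [0.6377, -0.1206, 0.0297], [0.6196, -0.0736, 0.0239]]
T 21.722084367245657 22.82133995037221 403
T 21.736453201970445 22.891625615763548 406
10.275 [-1.08  0.33 -0.91]
the job is handed in; nothing more can be done
```

I took the plywood L plate out of its bin, laid it flat near the middle of the green tray, and handed the job in at 10.3 s. The red master on the sample board is an L, confirmed in enlarged crops from both cameras.

**Plate in the tray:** both views show it inside the walls. It met the tray floor with about 7 N at a tool height of 39.6 mm, the same height at which I gripped it (39.5 mm). The last triangulation put the three screw holes at 22 to 30 mm height. That is rougher than the first measurement (31 mm each), because I read those pixels by eye from a coarse crop, so I relied on the contact height and the pictures instead.

**Other plates:** the T plate's image centre moved less than 0.1 px. The crosses look untouched.

**Robot at hand-in:** it stood clear at about 0.2 m height, with about 1 N on the tool, which is sensor noise.

**Disagreement with the text:** the top of the L plate measured about 8 mm higher than it would with its bin standing on the bench. The tray floor also measured about 8 mm high, but its rim only about 3 mm. I took this to mean the bins and tray stand on the grey base board, and set my heights by that.

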